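# Release the spring-extension rig and hold it at the set pointer

### The job

The spring-extension rig on the bench is stowed: press the lock button on top of its black housing so that the telescoping tube springs free, then take the tube by its spool-shaped pull grip and draw it out against the spring until its index blade stands level with the pointer that has been set on the scale, and hold it there steadily for the class to read. Do not shift the pointer, do not stretch the spring more than about a centimetre past it, and leave the flask, the jar and the timer beside the rig standing where they are. Finish while still holding the grip at the pointer: nothing is let go at the end.

Things in the scene. Friction and masses are not known exactly. Their poses are not given: they have to be found in the camera images.
- rig: fixed rig: aluminium base 100 x 445 mm (top z 18 mm, its y -228 to +218 mm), black lock housing 46 x 36 mm (top z 98 mm), behind it a clear sleeve with the coil spring; white scale bar on the robot's side. Origin on the table under the lock button; its -y axis is the way the tube draws out (to the robot's right, rig yaw -0.28 to 0.12), z up. Tube axis: x = 0, 75 mm up
- button_top (a point): centre of the top of the round grey lock button, 19 mm diameter, 108 mm above the table, 10 mm proud of the housing. Goes straight down 6 mm (2 N at first, 5 N fully down), springs back up when let go. Down 5 mm or more it frees the tube, which springs out about 15 mm within a second and then stays free; unpressed, the tube cannot be drawn out
- draw_tube: telescoping tube with collar, index blade and pull grip, 0.15 kg; slides only along the rig's -y. Its origin is the rig's origin while stowed and moves with the tube, so the distance between the two is the extension: 0 stowed, about 15 mm sprung free (scale zero), end stop 115 mm. Beyond 15 mm the spring pulls back 0.1 N per mm
- grip_mid (a point): middle of the black spool-shaped pull grip on the tube's free end, on the tube axis, 75 mm up, 90 mm from the button when stowed. Between two 36 mm flanges its waist is a level bar, 26 mm diameter, 34 mm long along the tube; grasp from above, fingers closing across the tube. Base 57 mm below its axis; pointer slide 38 mm below, on the robot's side; else clear for 45 mm
- index (a point): tip of the steel index blade, a strip 3 mm thick that hangs from the tube's collar down to the scale bar on the robot's side; moves with the tube, always 61 mm nearer the housing than grip_mid along the tube axis
- pointer_tip (a point): tip of the black pointed pointer on a small black slide (16 mm long, top 37 mm above the table) on the robot's edge of the scale bar (ticks every 5 mm); set at 35 to 75 mm of the scale. Slides stiffly (4 N); must stay as set. Index and pointer are level when equal along the rig's y axis
- flask_front: bystander: clear round flask with a neck, 95 mm diameter, 152 mm tall, past the pull end of the rig, origin at its underside
- jar_1: bystander: screw-cap sample jar, 44 mm diameter, 64 mm tall, behind the rig as seen from the robot, origin at its underside
- timer: bystander: digital timer standing on edge, 24 x 62 x 56 mm, on the robot's side of the sleeve, origin at its underside

How it is judged (in metres and radians):
On the way, in this order (a step that is already met when the one before it is completed fails the run):
1. the lock button has been pressed and the tube has sprung free of its catch (distance between draw_tube and rig above 0.009 m), for 0.2 s.
2. the tube is held in the fingers and is being drawn out against the spring (distance between draw_tube and rig above 0.03 m and contact force between the fingers and draw_tube above 1 N), for 0.2 s.
At the end, for the whole second after the job is handed in: The tube is held still in the fingers (at least 2 N on it, under 10 mm/s) with its index blade within 4 mm of the pointer along the scale, and the pointer is within 3 mm of where it was set (y of index in the frame of pointer_tip between -0.004 and 0.004 m and contact force between the fingers and draw_tube above 2 N and linear speed of draw_tube below 0.01 m/s and distance of pointer_tip from where it was at the start of the episode below 0.003 m); the arm keeps its last pose, push and grip.
It fails at once if the pointer is shifted by more than 3 mm (distance of pointer_tip from where it was at the start of the episode above 0.003 m).
It fails at once if the index is drawn more than 13 mm past the pointer (y of index in the frame of pointer_tip below -0.013 m).
It fails at once if the flask, the jar or the timer is knocked over or shifted by more than 15 mm (distance of any of flask_front, jar_1, timer from where it was at the start of the episode above 0.015 m or angle between any of flask_front, jar_1, timer's own z axis and vertical above 0.3 rad).
It also fails if it takes over 42 s, if anything falls off the work surface, if the arm or the gripper's body presses on something with over 40 N, if the wrist force passes 120 N, or if a joint passes its speed limit or range.

### The arm

A 6-joint arm with a two-finger parallel gripper is mounted at the origin on a cart in front of the work surface, level with it; the furniture and walls round the work are solid. World frame = base frame: x ahead of the robot, y to its left, z up, the work surface at z = 0. Lengths are in mm, angles in degrees, forces in N, time in s.
With the tool pointing down it reaches from about 250 to 725 mm from the base axis. Payload 9.7 kg.
Tool frame: the origin (TCP) lies on the centre line of the jaws, within the pads' length; the fingertips stand 25 mm ahead of it and the grasp point (between the pads) lies 6 mm ahead of it; z points along the fingers, y is the line along which they close (so a half turn about z gives the same grasp; the last joint's range is limited). The gripper opens to 85 mm and grips with 20 to 120 N. Pads are 22 mm wide; open, the fingers measure 114 mm over their backs; the gripper's body (76 mm by 85 mm) begins 54 mm behind the grasp point. The pads swing forward as they close: fully open they stand 13 mm farther back than shut.
Start: joints at [-65.833, 4.979, 10.078, 95.1, 0, 90], TCP at [225.169, -501.793, 256.284] pointing down, gripper open.
Joint ranges: [-179.16, 179.16], [-48.56, 103.87], [-65.8, 70.77], [-126.05, 130.52], [-82.76, 87.17], [-180, 180]. Speed limits (degrees/s): [127.2, 127.2, 147.25, 180, 180, 180].

### API

Orientations are given as [roll, pitch, yaw] about the fixed x, y, z axes, in that order (R = Rz(yaw) Ry(pitch) Rx(roll)).
In Python, from workcell import env, viewer, job, spot_in, spot_point gives the robot as it stands. The module is installed in compiled form; this text tells all that it offers.
- The arm moves only by the tool apply_moves, never from a script. Its argument "commands" is a list of rows, each a list of 3 entries, a list of its own where there are three numbers: the shift along the tool's x, y, z in parts of the range, where 1.0 means 500 mm, then the turn, a rotation vector about the tool's x, y, z in normalised numbers (1 is 2 rad), then the finger opening in mm, from 0 to 85.4. In form: [[[x, y, z], [wx, wy, wz], hand], ...]. A call has 1 to 8 rows; each row is the pose to reach, as a shift and turn from the pose commanded when the call began, along the tool's axes at that moment; what a row does not reach only later rows make up. A row lasts 1/8 s, in which the tool goes at most 62.5 mm and 10.7 degrees, less where a joint would pass 70% of its speed; a pose out of reach is approached as far as the arm can. No shift or turn number may pass 1 either way. A call with a gripper value outside its range is refused whole. The fingers move at their own pace and stop on an object; "force" is the grip in N (left out, the last holds). Time passes only in rows, so rows that repeat a pose let the fingers close. It gives the time, the measured TCP pose, the force, the opening and the grip force at its end, in the units of the state.
- env.get_state(): the state, without advancing time (a new reading comes with each control period).
- viewer.read_camera(name): name is "scene" or "top" or "wrist"; returns the picture (480x640x3 uint8, red, green, blue); there is no depth.
- viewer.calibration(name): a dict with "intrinsics" (3x3 intrinsics, pixels), "dist" ([k1, k2, p1, p2, k3] as OpenCV has them; the pictures are not rectified), "rvec" (rotation vector, rad) and "tvec" (3), from world to camera coordinates, as OpenCV has them; the wrist camera has in their place "mount" (4x4, takes a point from camera to tool coordinates, whose origin is the TCP and whose axes are the flange's). Camera axes: x right, y down, z forward; pixel columns grow to the right and rows downward; lengths in mm; the calibration is good to about 2 mm. A picture is of the moment at which its call begins: read the wrist's pose just before it. calibration takes no time and is no camera call.
- job.sign_off(): hands the job in; it is judged then, once.
Trained networks look in the newest picture that a camera, given by its name, has taken for a name from the list of things; names that differ only in an ending like _2 or _b are one class to them, and where a whole thing is asked for, a point or a joint stands for the part that bears it (a point fixed in the world has none). Each returns a list of dicts, best first, with "p" (0 to 1); they miss things now and then, are a little off and sometimes report something else, mostly with a low value. They report only what shows in the picture. A call takes as long as a camera call.
- spot_in(thing, camera): "location" ([column, row] as shares, 0 to 1, of the picture: columns of its width, rows of its height, amid what is visible of it).
- spot_point(thing, camera): "location" ([column, row] as shares, 0 to 1, of the picture: columns of its width, rows of its height: a listed point, or the origin of a listed thing).
The state is a dict: "clock": time; "qpos": joint angles; "qvel": joint speeds; "effort": joint torques, N m; "ee_pos": TCP position; "orientation": TCP orientation; "force": force on the tool from outside, world axes, zero at the start; "wrist_torque": the same for the moment, N m; "gripper_width": finger opening in mm; "gripper_force": force on a finger pad.
Only numpy, scipy, OpenCV 4.12 (cv2) and the standard library are available. Lean on these libraries where they do the work, as an engineer would, in place of code of your own. Each camera call takes 0.05 s, during which the arm holds its last target. There are 200 camera calls.

## Working session

There is one attempt and no reset: what is moved stays moved. The work goes in short steps, Python scripts to look and compute and a tool call to move; the robot and the scene stay as the last step left them, time stands still between calls to the robot, and variables do not carry over. Pictures are saved under pics/ and viewed, at most 10 in all, crops included, and the job is handed in when it is done.

Besides the shell and the picture viewer there is one more tool, called after "Emit:" as a command line: name --argument value ..., lists and objects as JSON in quotes. apply_moves: Moves the arm, as the interface text tells. Its arguments: {"type":"object","properties":{"commands":{"type":"array"},"force":{"type":"number"}},"required":["commands"]}

```bash
mkdir -p pics; cat > h.py <<'E'
import numpy as np, cv2
from scipy.spatial.transform import Rotation as R
from workcell import env, viewer, job, spot_in, spot_point
def cam(name, st=None):
    c=viewer.calibration(name); K=np.array(c["intrinsics"],float); d=np.array(c["dist"],float)
    if name=="wrist":
        T=np.eye(4); T[:3,:3]=R.from_euler('xyz',st["orientation"],degrees=True).as_matrix(); T[:3,3]=st["ee_pos"]
        M=T@np.array(c["mount"]); return K,d,M[:3,:3],M[:3,3]
    Rm=cv2.Rodrigues(np.array(c["rvec"],float))[0]; t=np.array(c["tvec"],float).ravel()
    return K,d,Rm.T,-Rm.T@t
def ray(name,px,st=None):
    K,d,Rw,o=cam(name,st)
    u=cv2.undistortPoints(np.array([[px]],float),K,d)[0,0]
    return o,Rw@np.array([u[0],u[1],1])
def onz(name,px,z,st=None):
    o,v=ray(name,px,st); return o+v*(z-o[2])/v[2]
def proj(name,P,st=None):
    K,d,Rw,o=cam(name,st)
    return cv2.projectPoints(np.array(P,float).reshape(-1,3),cv2.Rodrigues(Rw.T)[0],-Rw.T@o,K,d)[0][:,0]
Z=dict(button_top=108,grip_mid=75,pointer_tip=None,index=None,rig=0,draw_tube=0,flask_front=0,jar_1=0,timer=0)
def px(l): return [l["location"][0]*640,l["location"][1]*480]
E
python3 - <<'E'
from h import *
s=env.get_state(); print(s)
for n in ("scene","top","wrist"):
    s=env.get_state(); im=viewer.read_camera(n); cv2.imwrite(f"pics/{n}0.png",im[:,:,::-1])
    print(n,cam(n,s)[3].round())
    for k in ("button_top","grip_mid","pointer_tip","index","rig","flask_front","jar_1","timer"):
        for l in spot_point(k,n)[:2]:
            z={"button_top":108,"grip_mid":75,"pointer_tip":33,"index":33}.get(k,0)
            p=px(l); print(k,round(l["p"],2),np.round(p,1),onz(n,p,z,s).round(1))
E
```

```text
{'clock': 0.0, 'qpos': array([-6.58341278e+01,  5.01020804e+00,  1.00348468e+01,  9.51009673e+01,
       -7.97541316e-04,  9.00007429e+01]), 'qvel': array([-0.00762096, -0.00239701, -0.0658058 , -0.02135421, -0.06568522,
        0.03538414]), 'effort': array([ 1.53045312e-03, -5.20389676e+01,  4.64801860e+01,  1.64340256e-02,
        1.83626912e-04, -7.09279760e-06]), 'ee_pos': array([ 225.07143349, -501.61436453,  255.59513782]), 'orientation': array([-1.79923671e+02,  7.98530230e-04,  2.41651304e+01]), 'force': array([ 0.47615089, -0.16363403, -0.06955854]), 'wrist_torque': array([ 0.02017719, -0.03784107, -0.01966761]), 'gripper_force': 0.0, 'gripper_width': 85.42352588182244}
scene [ 70. 598. 692.]
button_top 0.64 [332.4 251.7] [490.2  13.1 108. ]
grip_mid 0.84 [363.  240.5] [489.9 -80.   75. ]
pointer_tip 0.57 [363.2 239.8] [ 519.5 -128.2   33. ]
pointer_tip 0.49 [384.7 261.1] [452.3 -99.8  33. ]
index 0.8 [354.  283.5] [461.7 -14.8  33. ]
rig 0.72 [330.2 298.8] [491.4  14.    0. ]
flask_front 0.6 [411.3 217.2] [ 505.7 -294.     0. ]
jar_1 0.77 [281.  277.4] [597.5  25.    0. ]
timer 0.83 [344.4 356.2] [394.4 105.2   0. ]
top [ 443.  -28. 1001.]
button_top 0.65 [303.  267.3] [489.8   7.9 108. ]
grip_mid 0.89 [350.9 265.3] [493.4 -80.4  75. ]
grip_mid 0.24 [303.4 267.2] [491.7   8.3  75. ]
pointer_tip 0.41 [362.  283.3] [ 460.1 -103.4   33. ]
index 0.89 [322.1 286.8] [455.  -25.7  33. ]
rig 0.81 [303.2 268.3] [493.4  11.7   0. ]
flask_front 0.61 [453.3 260.3] [ 502.8 -293.9    0. ]
jar_1 0.93 [294.  215.4] [601.6  28.7   0. ]
timer 0.71 [259.7 317.1] [397.4 100.6   0. ]
wrist [ 297. -470.  374.]
```

```bash
python3 - <<'E'
import cv2
a=cv2.imread("pics/top0.png")[200:350,220:500]; b=cv2.imread("pics/scene0.png")[190:370,270:480]
cv2.imwrite("pics/c1.png",cv2.resize(a,None,fx=2.85,fy=2.85,interpolation=2))
cv2.imwrite("pics/c2.png",cv2.resize(b,None,fx=3.3,fy=3.3,interpolation=2))
E
```

```text
(no output)
```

View pics/c1.png

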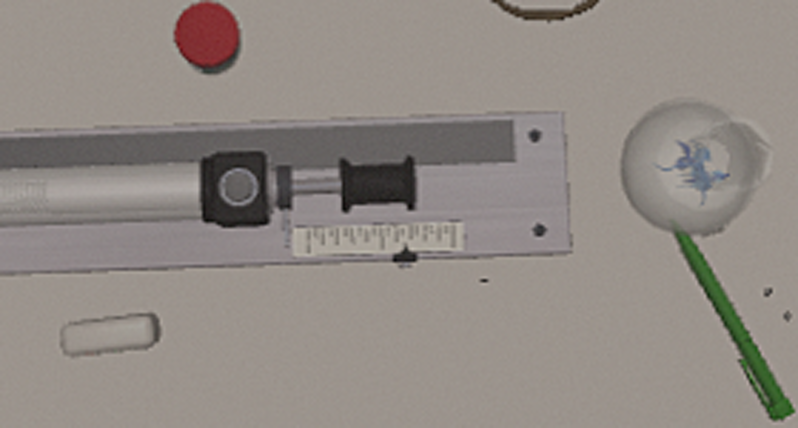

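View pics/c2.png

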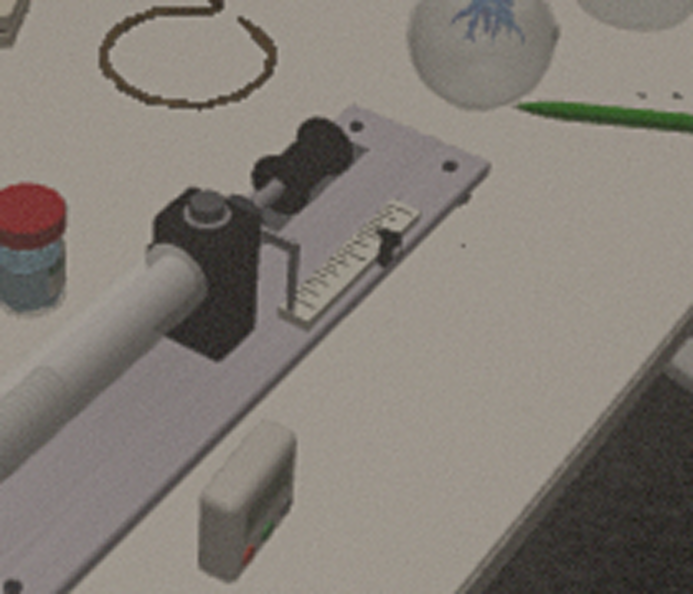

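The top view crop shows the button at full-image pixel (303,266), the grip at (352,265), the pointer at (362,286), and the base edges sloping about 2°, which gives a rig yaw of about +2°. The scene crop shows the index blade at the scale's left end and the timer near the sleeve. Both crops agree with the network detections. Next I'll move over the grip, with the wrist camera on the housing side.

```bash
cat >> h.py <<'E'
def goal(p,yaw,s=None):
    s=s or env.get_state(); A=R.from_euler('xyz',s["orientation"],degrees=True)
    B=R.from_euler('xyz',[180,0,yaw],degrees=True)
    print("at",np.round(s["ee_pos"],1),np.round(s["orientation"],2),"shift",A.inv().apply(np.array(p)-s["ee_pos"]).round(1),"turn",(A.inv()*B).as_rotvec(degrees=True).round(2))
E
python3 -c "
from h import *
goal([490,-100,240],92.1)"
```

```text
at [ 225.2 -501.8  256.3] [180.    -0.    24.17] shift [ 406.1 -258.2   16.3] turn [  0.     0.   -67.93]
```

The rows are not in the units I measure in: shifts go in shares of 500 mm and turns go in shares of 2 rad. I convert before sending: 406 mm / 500 = 0.812, -258 mm / 500 = -0.516, -68 degrees / 114.5916 = -0.5934.

Emit:
apply_moves --commands '[[[0.102,-0.064,0.004],[0,0,-0.0698],0],[[0.204,-0.128,0.008],[0,0,-0.1484],0],[[0.306,-0.192,0.012],[0,0,-0.2269],0],[[0.408,-0.258,0.016],[0,0,-0.3054],0],[[0.51,-0.322,0.02],[0,0,-0.384],0],[[0.612,-0.388,0.024],[0,0,-0.4625],0],[[0.714,-0.452,0.028],[0,0,-0.5411],0],[[0.812,-0.516,0.032],[0,0,-0.5934],0]]' --force 40

```text
clock: 2.35
ee_pos: [490.8, -98.3, 240.4]
orientation: [180.0, 0.0, 92.4]
force: [1.2, -0.6, 0.1]
gripper_width: -0.0
gripper_force: 0.0
```

Emit:
apply_moves --commands '[[[0,0,0],[0,0,0],0],[[0,0,0],[0,0,0],0]]'

```text
clock: 2.6
ee_pos: [489.8, -100.2, 240.2]
orientation: [-180.0, 0.0, 92.2]
force: [0.4, -0.0, 0.6]
gripper_width: 0.1
gripper_force: 0.0
```

```bash
python3 - <<'E'
from h import *
s=env.get_state(); print(s["ee_pos"],s["orientation"],s["clock"],s["qpos"].round(1),s["gripper_width"])
im=viewer.read_camera("wrist"); cv2.imwrite("pics/w1.png",im[:,:,::-1]); print(cam("wrist",s)[3])
for k in ("button_top","grip_mid","pointer_tip","index","rig"):
  for l in spot_point(k,"wrist")[:2]:
    z={"button_top":108,"grip_mid":75,"pointer_tip":33,"index":33}.get(k,0)
    p=px(l); print(k,round(l["p"],2),np.round(p,1),onz("wrist",p,z,s).round(1))
E
```

```text
[ 489.78987498 -100.22593934  240.24346406] [-1.79974263e+02  9.01548367e-03  9.21696698e+01] 2.6 [-11.6  -2.2   1.   93.2  -0.   76.3] 0.1259239577579296
[486.65670704 -21.40701324 357.59954945]
button_top 0.57 [323.6  90.6] [492.4   5.7 108. ]
grip_mid 0.58 [322.7 208.7] [496.8 -82.9  75. ]
pointer_tip 0.64 [278.7 220.4] [ 455.3 -105.6   33. ]
rig 0.61 [323.3 103.2] [495.2   6.2   0. ]
```

View pics/w1.png

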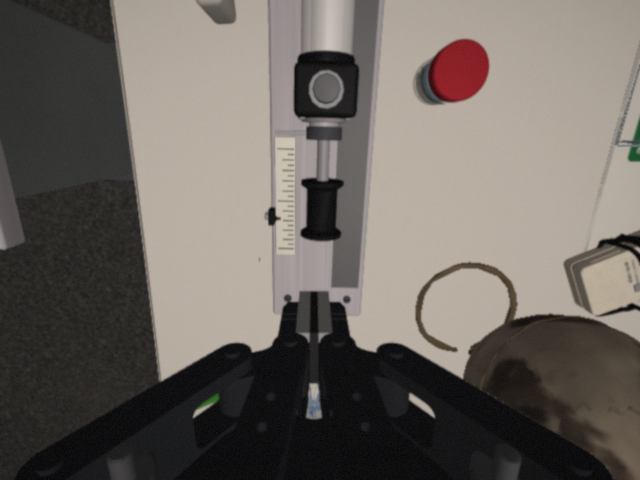

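The wrist view shows the button at (326,89), the grip waist at (322,209), the pointer at (273,216), and the closed fingertips at about (315,295). The button lies near (492, 7.5, 108). Next I'll go above it and press.

Emit:
apply_moves --commands '[[[0.07,0.004,0.05],[0,0,0],0],[[0.14,0.008,0.1],[0,0,0],0],[[0.214,0.012,0.15],[0,0,0],0],[[0.214,0.012,0.19],[0,0,0],0],[[0.214,0.012,0.2],[0,0,0],0],[[0.214,0.012,0.2],[0,0,0],0]]'

```text
clock: 3.65
ee_pos: [491.9, 6.4, 140.7]
orientation: [180.0, 0.0, 92.1]
force: [-0.4, -0.1, -1.0]
gripper_width: -0.2
gripper_force: 0.0
```

```bash
python3 - <<'E'
from h import *
s=env.get_state(); print(s["ee_pos"],s["orientation"],s["clock"],s["force"])
for n in ("scene","top"):
    im=viewer.read_camera(n); cv2.imwrite(f"pics/{n}1.png",im[:,:,::-1]); print(proj(n,[s["ee_pos"]+[0,0,-25]]))
a=cv2.imread("pics/top1.png")[210:330,250:410]; b=cv2.imread("pics/scene1.png")[180:300,270:430]
cv2.imwrite("pics/c3.png",cv2.resize(np.hstack([a,b]),None,fx=2.5,fy=2.5,interpolation=2))
E
```

```text
[491.93951971   6.37818477 140.68180664] [1.79988888e+02 3.53137619e-03 9.21064988e+01] 3.65 [-0.38141844 -0.14657627 -1.01768068]
[[334.07942117 245.72593375]]
[[303.608871   265.87646364]]
```

View pics/c3.png

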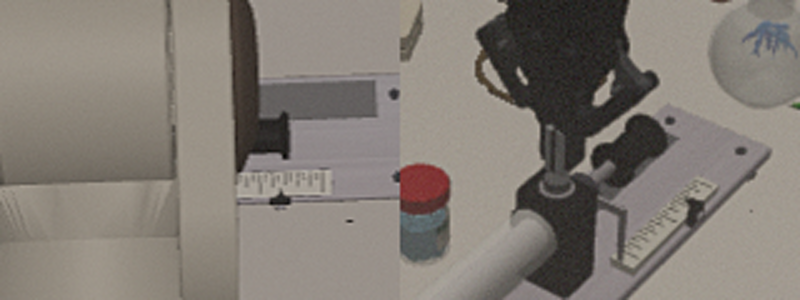

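In the scene half the fingertips stand just above the button at about (555,185). The arm hides the button in the top view. Now pressing.

Scaled: 13 mm / 500 = 0.026, 12 mm / 500 = 0.024.

Emit:
apply_moves --commands '[[[0,0,0.01],[0,0,0],0],[[0,0,0.016],[0,0,0],0],[[0,0,0.02],[0,0,0],0],[[0,0,0.024],[0,0,0],0],[[0,0,0.026],[0,0,0],0],[[0,0,0.026],[0,0,0],0]]'

```text
clock: 4.5
ee_pos: [492.1, 6.9, 127.5]
orientation: [180.0, 0.0, 92.2]
force: [0.3, -1.9, 4.5]
gripper_width: -0.1
gripper_force: 2.2
```

```bash
python3 - <<'E'
from h import *
s=env.get_state(); print(s["ee_pos"],s["clock"],s["force"])
for n in ("scene","top"):
    viewer.read_camera(n)
    for k,z in (("grip_mid",75),("index",33)):
        for l in spot_point(k,n)[:1]: print(n,k,l["p"],px(l),onz(n,px(l),z))
E
```

```text
[492.06093985   6.87830634 127.45619786] 4.5 [ 0.31665537 -1.90879384  4.544084  ]
scene grip_mid 0.72 [367.168, 236.112] [491.31491777 -95.46608949  75.        ]
scene index 0.96 [359.616, 278.88] [460.79266906 -30.85757025  33.        ]
top grip_mid 0.91 [358.976, 263.616] [496.20147283 -95.51931475  75.        ]
```

It sprang free: the grip moved about 15 mm. Now lift and go over the grip.

Scaled: -104 mm / 500 = -0.208, -80 mm / 500 = -0.16.

Emit:
apply_moves --commands '[[[0,0,-0.04],[0,0,0],0],[[-0.02,0,-0.08],[0,0,0],30],[[-0.09,0,-0.1],[0,0,0],60],[[-0.16,0,-0.1],[0,0,0],75],[[-0.208,0,-0.1],[0,0,0],75],[[-0.208,0,-0.1],[0,0,0],75],[[-0.208,0,-0.1],[0,0,0],75]]'

```text
clock: 5.68
ee_pos: [495.6, -96.4, 176.8]
orientation: [-180.0, -0.0, 92.2]
force: [-0.8, 0.8, 0.9]
gripper_width: 75.0
gripper_force: 0.0
```

```bash
python3 - <<'E'
from h import *
s=env.get_state(); print(s["ee_pos"],s["orientation"],s["clock"],s["gripper_width"])
for n in ("wrist","scene","top"):
  im=viewer.read_camera(n); cv2.imwrite(f"pics/{n}2.png",im[:,:,::-1])
  for k,z in (("button_top",108),("grip_mid",75),("pointer_tip",33),("index",33)):
    for l in spot_point(k,n)[:2]:
      p=px(l); print(n,k,round(l["p"],2),np.round(p,1),onz(n,p,z,s).round(1))
E
```

```text
[495.62427301 -96.41038229 176.84540228] [-1.79950142e+02 -4.39445772e-02  9.21663380e+01] 5.675 74.98455675218663
wrist button_top 0.63 [320.2  79.9] [494.8   7.5 108. ]
wrist grip_mid 0.72 [314.5 247.4] [496.  -92.5  75. ]
wrist pointer_tip 0.66 [265.2 243.1] [ 456.3 -104.7   33. ]
wrist index 0.84 [270.5 154.1] [460.7 -34.1  33. ]
scene button_top 0.6 [332.6 254. ] [486.3  17.7 108. ]
scene button_top 0.18 [330.4 298.6] [425.6 104.6 108. ]
scene grip_mid 0.83 [367.5 236. ] [491.  -96.1  75. ]
scene pointer_tip 0.45 [382.6 261. ] [455.6 -97.8  33. ]
scene index 0.63 [361.6 278.9] [458. -33.  33.]
top button_top 0.38 [305.8 269. ] [486.7   2.8 108. ]
```

View pics/wrist2.png

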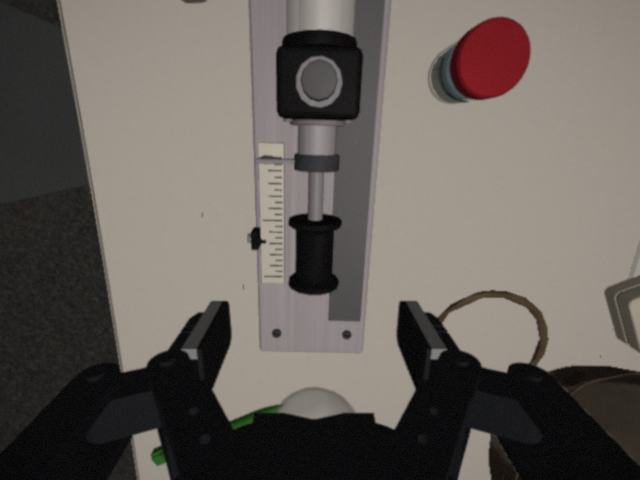

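The wrist view shows the index freed at scale zero, about (270,157), the pointer tip at (265,240), the grip waist at (315,253) and the fingers centred on column 314. Now descend and close.

Scaled: 96 mm / 500 = 0.192, 85 mm / 500 = 0.17.

Emit:
apply_moves --commands '[[[0,0,0.06],[0,0,0],75],[[0,0,0.12],[0,0,0],75],[[0,0,0.17],[0,0,0],75],[[0,0,0.192],[0,0,0],75],[[0,0,0.192],[0,0,0],50],[[0,0,0.192],[0,0,0],20],[[0,0,0.192],[0,0,0],20],[[0,0,0.192],[0,0,0],20]]' --force 40

```text
clock: 7.42
ee_pos: [495.8, -97.1, 82.6]
orientation: [180.0, 0.0, 92.1]
force: [-5.2, -0.3, 5.8]
gripper_width: 24.7
gripper_force: 39.0
```

Emit:
apply_moves --commands '[[[0,0,0],[0,0,0],20],[[0,0,0],[0,0,0],20]]'

```text
clock: 7.68
ee_pos: [495.8, -97.1, 82.6]
orientation: [180.0, 0.0, 92.1]
force: [-5.7, -1.9, 7.0]
gripper_width: 24.9
gripper_force: 39.0
```

```bash
python3 - <<'E'
from h import *
s=env.get_state(); print(s["ee_pos"],s["orientation"],s["clock"],s["gripper_width"])
for n in ("wrist","scene"):
  im=viewer.read_camera(n); cv2.imwrite(f"pics/{n}3.png",im[:,:,::-1])
  for k,z in (("button_top",108),("grip_mid",75),("pointer_tip",33),("index",33)):
    for l in spot_point(k,n)[:2]:
      p=px(l); print(n,k,round(l["p"],2),np.round(p,1),onz(n,p,z,s).round(1))
E
```

```text
[495.75462061 -97.14102711  82.59844497] [1.79972095e+02 2.57101592e-02 9.21356367e+01] 7.675 24.93811725852617
wrist button_top 0.76 [323.7  17.7] [494.    7.2 108. ]
wrist grip_mid 0.62 [314.4 324. ] [496.  -95.4  75. ]
wrist pointer_tip 0.89 [241.1 294.6] [ 456.2 -104.4   33. ]
scene button_top 0.63 [381.7 261.3] [412.4 -16.9 108. ]
scene button_top 0.6 [331.1 254.3] [487.9  19.9 108. ]
scene grip_mid 0.72 [367.7 236.9] [489.3 -94.1  75. ]
scene grip_mid 0.34 [382.2 262.9] [428.7 -48.7  75. ]
scene pointer_tip 0.63 [382.2 260. ] [457.7 -99.7  33. ]
scene index 0.64 [359.4 277.6] [463.  -33.5  33. ]
```

View pics/wrist3.png

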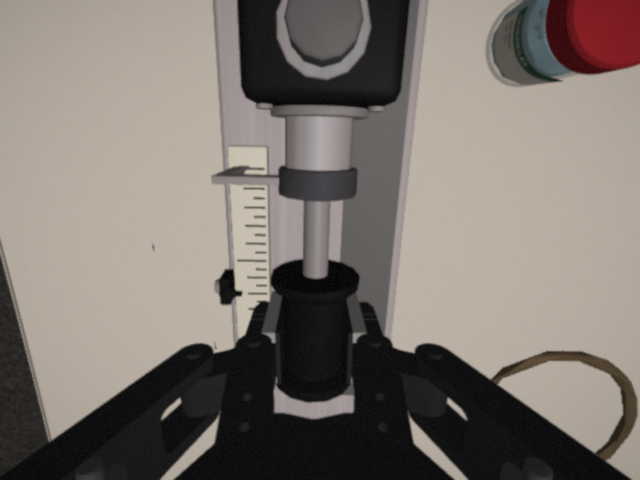

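The grip is held with the flanges outside the pads, the index blade is at (240,178) and the pointer at (233,292). Draw 50 mm first, then measure.

Scaled: -50 mm / 500 = -0.1, -48 mm / 500 = -0.096.

Emit:
apply_moves --commands '[[[-0.014,0,0],[0,0,0],20],[[-0.028,0,0],[0,0,0],20],[[-0.042,0,0],[0,0,0],20],[[-0.056,0,0],[0,0,0],20],[[-0.07,0,0],[0,0,0],20],[[-0.084,0,0],[0,0,0],20],[[-0.096,0,0],[0,0,0],20],[[-0.1,0,0],[0,0,0],20]]'

```text
clock: 9.18
ee_pos: [496.6, -146.7, 82.5]
orientation: [-179.9, -0.1, 92.1]
force: [-10.5, 4.8, 10.2]
gripper_width: 24.9
gripper_force: 39.5
```

```bash
python3 - <<'E'
from h import *
s=env.get_state(); print(s["ee_pos"],s["orientation"],s["clock"],s["gripper_width"],s["force"])
for n in ("wrist","scene"):
  im=viewer.read_camera(n); cv2.imwrite(f"pics/{n}4.png",im[:,:,::-1])
  for k,z in (("grip_mid",75),("pointer_tip",33),("index",33)):
    for l in spot_point(k,n)[:2]:
      p=px(l); print(n,k,round(l["p"],2),np.round(p,1),onz(n,p,z,s).round(1))
a=cv2.imread("pics/wrist4.png")[120:300,170:410]
cv2.imwrite("pics/c4.png",cv2.resize(a,None,fx=3.3,fy=3.3,interpolation=2))
E
```

```text
[ 496.62266939 -146.6755309    82.53332182] [-1.79908084e+02 -6.26073513e-02  9.21362790e+01] 9.175 24.869980507549847 [-10.48106223   4.78140638  10.17694955]
wrist grip_mid 0.76 [315.  323.5] [ 497.1 -144.6   75. ]
wrist grip_mid 0.3 [316.5 104.2] [494.2 -58.6  75. ]
wrist index 0.76 [244.9 164.8] [460.8 -83.9  33. ]
scene grip_mid 0.77 [381.7 222.4] [ 493.7 -147.9   75. ]
scene pointer_tip 0.58 [381.5 262.3] [455.1 -93.3  33. ]
scene pointer_tip 0.47 [413.7 218.4] [ 479.  -250.8   33. ]
scene index 0.78 [376.4 268.2] [453.4 -73.6  33. ]
```

View pics/c4.png

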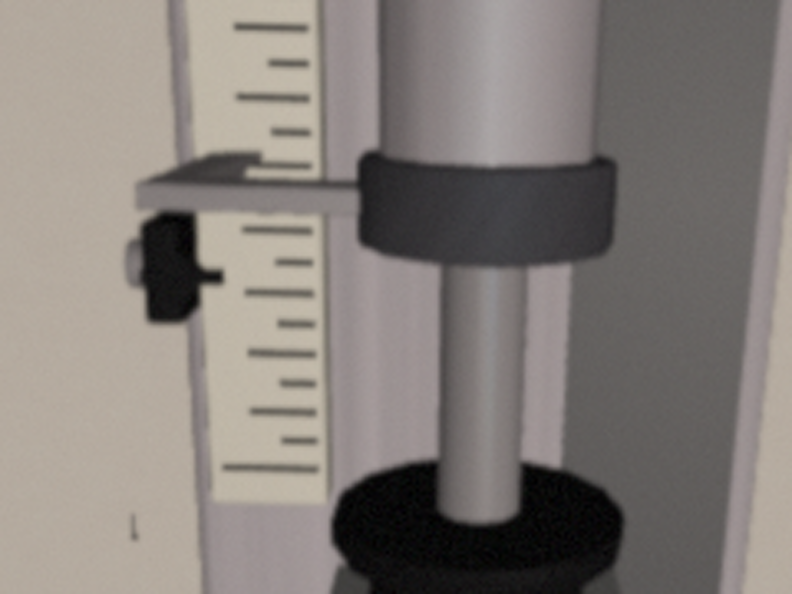

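The blade's lower end is at crop row ~157 and the pointer tip at ~275. Reading that against the 5 mm ticks leaves about 17–18 mm. Draw 14 mm more and measure again.

Scaled: -14 mm / 500 = -0.028, -12 mm / 500 = -0.024.

Emit:
apply_moves --commands '[[[-0.008,0,0],[0,0,0],20],[[-0.016,0,0],[0,0,0],20],[[-0.024,0,0],[0,0,0],20],[[-0.028,0,0],[0,0,0],20],[[-0.028,0,0],[0,0,0],20]]'

```text
clock: 10.2
ee_pos: [496.8, -160.3, 82.5]
orientation: [-179.9, -0.1, 92.1]
force: [-12.3, 4.5, 11.3]
gripper_width: 25.1
gripper_force: 39.6
```

```bash
python3 - <<'E'
from h import *
s=env.get_state(); print(s["ee_pos"],s["clock"],s["gripper_width"],s["force"])
for n in ("wrist","scene"):
  im=viewer.read_camera(n); cv2.imwrite(f"pics/{n}5.png",im[:,:,::-1])
  for k,z in (("grip_mid",75),("pointer_tip",33),("index",33)):
    for l in spot_point(k,n)[:2]:
      p=px(l); print(n,k,round(l["p"],2),np.round(p,1),onz(n,p,z,s).round(1))
a=cv2.resize(cv2.imread("pics/wrist5.png")[120:240,190:290],None,fx=4,fy=4,interpolation=2)
b=cv2.resize(cv2.imread("pics/scene5.png")[230:290,350:400],None,fx=8,fy=8,interpolation=2)
cv2.imwrite("pics/c5.png",np.hstack([a,b]))
E
```

```text
[ 496.83147993 -160.32639727   82.49302147] 10.2 25.053583623864988 [-12.33301946   4.46313548  11.26062266]
wrist grip_mid 0.91 [314.7 321.9] [ 497.1 -157.4   75. ]
wrist pointer_tip 0.88 [233.7 175.3] [ 455.3 -102.8   33. ]
wrist index 0.78 [242.3 166.4] [459.7 -98.4  33. ]
wrist index 0.5 [235.9 175.8] [ 456.4 -103.1   33. ]
scene grip_mid 0.59 [382.7 219.6] [ 497.  -156.6   75. ]
scene pointer_tip 0.63 [382.2 260.3] [457.2 -99.   33. ]
scene index 0.73 [380.4 261.4] [458.1 -94.2  33. ]
```

View pics/c5.png

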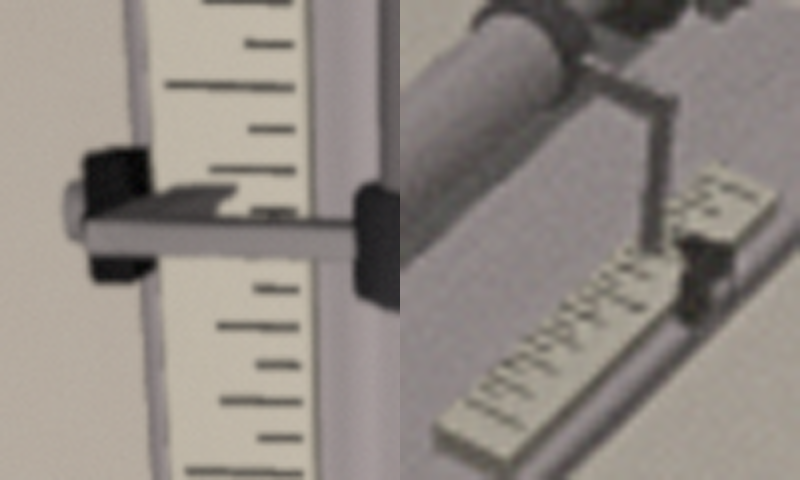

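The scene crop shows the blade tip at about (652,250) and the pointer just ahead of it, still a few mm short. The wrist crop shows the blade at rows 187–255, hiding the pointer tip. I'll compute the remainder in the rig frame from several views.

```bash
python3 - <<'E'
from h import *
u=np.array([0.0367,-0.9993,0])  # draw direction
O=R.from_euler('xyz',[180,0,92.13],degrees=True)
def S(p): return dict(ee_pos=np.array(p),orientation=[180,0,92.13])
s0=S([489.79,-100.23,240.24]);s2=S([495.62,-96.41,176.85]);s3=S([495.75,-97.14,82.6]);s4=S([496.62,-146.68,82.53]);s5=S([496.83,-160.33,82.49])
pts=dict(w1=(s0,(278.7,220.4)),w2=(s2,(265.2,243.1)),w3=(s3,(241.1,294.6)),w3eye=(s3,(241.5,292.5)),w4eye=(s4,(170+222/3.3,120+276/3.3)))
A=[];b=[]
for k,(s,p) in pts.items():
    print("ptr",k,[ (onz("wrist",p,z,s)@u).round(1) for z in (26,30,33,36)])
    o,d=ray("wrist",p,s); d/=np.linalg.norm(d); P=np.eye(3)-np.outer(d,d); A.append(P); b.append(P@o)
X=np.linalg.lstsq(np.vstack(A),np.hstack(b),rcond=None)[0]; print("ptr triang",X, X@u)
# index: +y lower edge of blade
A=[];b=[]
for k,s,p,sh in (("w3",s3,(251,170),63.2),("w4eye",s4,(170+258/3.3,120+156/3.3),13.65),("w5eye",s5,(190+236/4,120+187/4),0),("w4net",s4,(244.9,164.8),13.65),("w5net",s5,(242.3,166.4),0),("w2net",s2,(270.5,154.1),63.2)):
    print("idx",k,[(onz("wrist",p,z,s)@u+sh).round(1) for z in (26,30,33,36)])
for n,p in (("top",(361.8,286.7)),("top",(362,283.3)),("scene",(382.2,260.3)),("scene",(386,260)),("scene",(381.3,261.3))):
    print(n,p,[(onz(n,p,z)@u).round(1) for z in (26,30,33,36)])
# ticks: two-pixel scale check, scale plane z via 5mm tick spacing
rows4=[467,440,411,383,352,323,292,262,230]
for z in (26,30,33): 
    q=[onz("wrist",(170+300/3.3,120+r/3.3),z,s4)@u for r in rows4]; print("tick mm",z,np.polyfit(range(9),q,1).round(2))
rows5=[471,437,401,365,326,289,250,212,170]
for z in (26,30,33): 
    q=[onz("wrist",(190+285/4,120+r/4),z,s5)@u for r in rows5]; print("tick5",z,np.polyfit(range(9),q,1).round(2))
E
```

```text
ptr w1 [np.float64(123.9), np.float64(122.9), np.float64(122.1), np.float64(121.4)]
ptr w2 [np.float64(123.8), np.float64(122.5), np.float64(121.5), np.float64(120.5)]
ptr w3 [np.float64(124.6), np.float64(122.5), np.float64(121.0), np.float64(119.5)]
ptr w3eye [np.float64(123.2), np.float64(121.2), np.float64(119.7), np.float64(118.2)]
ptr w4eye [np.float64(121.3), np.float64(120.5), np.float64(119.9), np.float64(119.3)]
ptr triang [ 455.74555543 -105.07180028   30.5909384 ] 121.72411190546579
idx w3 [np.float64(117.7), np.float64(117.3), np.float64(117.0), np.float64(116.7)]
idx w4eye [np.float64(116.3), np.float64(116.0), np.float64(115.7), np.float64(115.4)]
idx w5eye [np.float64(116.1), np.float64(115.7), np.float64(115.4), np.float64(115.1)]
idx w4net [np.float64(115.1), np.float64(114.8), np.float64(114.5), np.float64(114.2)]
idx w5net [np.float64(115.9), np.float64(115.5), np.float64(115.3), np.float64(115.0)]
idx w2net [np.float64(114.7), np.float64(114.5), np.float64(114.3), np.float64(114.1)]
top (361.8, 286.7) [np.float64(120.0), np.float64(119.7), np.float64(119.4), np.float64(119.2)]
top (362, 283.3) [np.float64(120.8), np.float64(120.5), np.float64(120.3), np.float64(120.0)]
scene (382.2, 260.3) [np.float64(123.2), np.float64(118.9), np.float64(115.7), np.float64(112.4)]
scene (386, 260) [np.float64(128.2), np.float64(123.8), np.float64(120.6), np.float64(117.3)]
scene (381.3, 261.3) [np.float64(119.7), np.float64(115.4), np.float64(112.2), np.float64(109.0)]
tick mm 26 [ -4.98 153.87]
tick mm 30 [ -4.87 152.31]
tick mm 33 [ -4.78 151.14]
tick5 26 [ -4.96 153.79]
tick5 30 [ -4.85 152.54]
tick5 33 [ -4.76 151.6 ]
```

Scaled: -4 mm / 500 = -0.008, -2 mm / 500 = -0.004.

Emit:
apply_moves --commands '[[[-0.004,0,0],[0,0,0],20],[[-0.008,0,0],[0,0,0],20],[[-0.008,0,0],[0,0,0],20],[[-0.008,0,0],[0,0,0],20]]'

```text
clock: 11.1
ee_pos: [496.9, -164.2, 82.5]
orientation: [-179.9, -0.1, 92.2]
force: [-13.2, 6.5, 11.3]
gripper_width: 24.5
gripper_force: 39.7
```

```bash
python3 - <<'E'
from h import *
u=np.array([0.0367,-0.9993,0])
s=env.get_state(); print(s["ee_pos"],s["clock"],s["gripper_width"],s["force"])
for n in ("wrist","scene"):
  im=viewer.read_camera(n); cv2.imwrite(f"pics/{n}6.png",im[:,:,::-1])
  for k,z in (("pointer_tip",30),("index",28)):
    for l in spot_point(k,n)[:1]:
      p=px(l); print(n,k,round(l["p"],2),np.round(p,1),(onz(n,p,z,s)@u).round(1))
s4=dict(ee_pos=np.array([496.62,-146.68,82.53]),orientation=[180,0,92.13]); s5=dict(s4,ee_pos=np.array([496.83,-160.33,82.49]))
for z in (34,37): print("slide -y edge, centre",[(onz("wrist",p,z,q)@u-8).round(1) for q,p in ((s4,(222,120+322/3.3)),(s5,(219,120+283/4)))])
a=cv2.resize(cv2.imread("pics/wrist6.png")[120:240,190:290],None,fx=4,fy=4,interpolation=2)
b=cv2.resize(cv2.imread("pics/scene6.png")[230:290,350:400],None,fx=8,fy=8,interpolation=2)
cv2.imwrite("pics/c6.png",np.hstack([a,b]))
E
```

```text
[ 496.91726996 -164.15551653   82.49890386] 11.1 24.524813285446253 [-13.18910387   6.48132336  11.30414641]
wrist index 0.59 [243.2 164.1] 118.4
scene pointer_tip 0.45 [383.4 263.1] 113.3
scene index 0.76 [382.3 259. ] 124.4
slide -y edge, centre [np.float64(118.9), np.float64(118.9)]
slide -y edge, centre [np.float64(118.1), np.float64(118.5)]
```

View pics/c6.png

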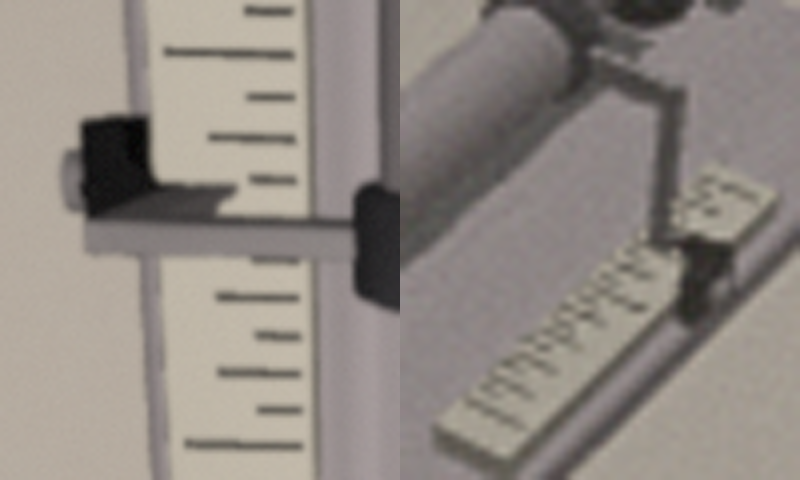

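The blade's lower end now meets the pointer tip in the scene crop, at about (662,242). In the wrist crop the ticks put the blade at 6.5 divisions from the scale end and the pointer at 6.6, so they're level within about 1 mm. The slide centre and index estimates also agree (118.5 and 118.4 mm). Handing in.

```bash
python3 -c "
from h import *
print(job.sign_off())"
```

```text
the job is handed in; nothing more can be done
None
```

I pressed the lock button, the tube sprang free, and I drew it out by the grip. The arm now holds the index blade level with the pointer to within about 1 mm by my measurement, and the job is handed in (the hand-in returned no verdict).

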